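Lean the copper-coated electrode plate on the drying rack

ROBOT

A 6-joint arm with a two-finger parallel gripper is mounted at the origin on a cart in front of the work surface, level with it; the furniture and walls round the work are solid. World frame = base frame: x ahead of the robot, y to its left, z up, the work surface at z = 0. Lengths are in m, angles in rad, forces in N, time in s.
With the tool pointing down it reaches from about 0.35 to 0.775 m from the base axis. Payload 5.5 kg.
Tool frame: the origin (TCP) lies at the very end of the fingers, on their centre line; the grasp point (between the pads) lies 19 mm behind it; z points along the fingers, y is the direction in which the jaws open and shut (so a half turn about z gives the same grasp; the last joint's range is limited). The gripper opens to 85 mm and grips with 20 to 120 N. Pads are 22 mm wide; open, the fingers measure 114 mm over their backs; the gripper's body (76 mm by 85 mm) begins 54 mm behind the grasp point. The pads swing forward as they close: fully open they stand 13 mm farther back than shut.
Start: joints at [1.027, 0.313, 0.046, 1.304, 0, 1.431], TCP at [0.226, 0.529, 0.231] pointing down, gripper open.
Joint ranges: [-2.76, 2.76], [-0.86, 1.69], [-1.03, 1.26], [-2.2, 2.34], [-1.47, 1.5], [-3.14, 3.14]. Speed limits (rad/s): [2.57, 2.57, 3.14, 3.14, 3.14, 3.14].

INTERFACE

Orientations are given as a unit quaternion [w, x, y, z].
In Python, from workcell import get_state, imaging, env, spotter gives the robot as it stands.
- The arm moves only by the tool play_rows, never from a script. Its argument "moves" is a list of rows, each an object with "claw": the finger opening in cm, from 0 to 8.54; "delta_pos": the shift along the tool's x, y, z in cm, a list of three; "twist": the turn about the tool's z in degrees. A call has 1 to 12 rows; each row is the pose to reach, as a shift and turn from the pose commanded when the call began, along the tool's axes at that moment; what a row does not reach only later rows make up. A row lasts 1/8 s, in which the tool goes at most 62.5 mm and 10.7 degrees, less where a joint would pass 70% of its speed; a pose out of reach is approached as far as the arm can. A call with a gripper value outside its range is refused whole. The fingers move at their own pace and stop on an object; "force" is the grip in N (left out, the last holds). Time passes only in rows, so rows that repeat a pose let the fingers close. It gives the time, the measured TCP pose, the force and the opening at its end, in the units of the state.
- get_state(): the state, without advancing time (a new reading comes with each control period).
- imaging.read_camera(name): name is "scene" or "top" or "wrist"; returns the picture (480x640x3 uint8, red, green, blue); there is no depth.
- imaging.camera_info(name): a dict with "fx", "fy", "cx", "cy" (pixels), "world_to_cam" (4x4, takes a point from world to camera coordinates). Camera axes: x right, y down, z forward; pixel columns grow to the right and rows downward; lengths in m; the calibration is good to about 2 mm. The wrist camera is an equidistant fisheye: a pixel r from the principal point sees the ray r / f radians off the axis. A picture is of the moment at which its call begins: read the wrist's pose just before it. camera_info takes no time and is no camera call; for the wrist camera it gives the pose at the moment of the call.
- env.hand_in(): hands the job in, once; it reports no verdict.
Trained networks look in the newest picture that a camera, given by its name, has taken for a name from the list of things; names that differ only in an ending like _2 or _b are one class to them, and where a whole thing is asked for, a point or a joint stands for the part that bears it (a point fixed in the world has none). Each returns a list of dicts, best first, with "conf" (0 to 1); they miss things now and then, are a little off and sometimes report something else, mostly with a low value. They report only what shows in the picture. A call takes as long as a camera call. They do not tell look-alikes from the thing itself.
- spotter.spot_in(camera, query): "extent" ([left, top, right, bottom] in pixels, round what is visible of it).
The state is a dict: "clock": time; "joint_pos": joint angles; "qvel": joint speeds; "tau": joint torques, N m; "tcp_pos": TCP position; "orientation": TCP orientation; "wrist_force": force on the tool from outside, world axes, zero at the start; "ft_torque": the same for the moment, N m; "finger_gap": finger opening in m.
Only numpy, scipy, OpenCV 4.12 (cv2) and the standard library are available. Lean on these libraries where they do the work, as an engineer would, in place of code of your own. Each camera call takes 0.05 s, during which the arm holds its last target. There are 200 camera calls.

TASK

Take the copper-coated glass plate out of the slotted stand and lean it, black strip up, on the drying rack: lower edge on the yellow line of the rubber pad, midway between the posts and parallel to the bar, and the plate tipped back against the steel rest bar. Set it down gently, without letting it drop, and let go so that it stays leaning there; leave the silver-coated plate in its slot.

Things in the scene. Friction and masses are not known exactly. Their poses are not given: they have to be found in the camera images.
- copper_plate: Glass plate with copper-coloured film on both faces and a black grip strip along its top. 60 mm wide (its x), 5 mm thick (its y), 130 mm high (its z, towards the strip). Strip: 60 mm long, 10 mm thick, from 106 to 130 mm up. Origin: middle of the lower edge. About 0.12 kg. Starts upright in either slot of the stand; either face may rest on the bar.
- silver_plate: The other plate: same size and shape, but with a silver-grey film. It stands upright in the other slot of the stand and stays there. Origin: middle of its lower edge.
- stand: Fixed white block with grey ends, 211 mm long (its x), 62 mm wide (its y), 38 mm high. Origin: centre of the underside. Two slots in line, centred at x = -55 and +55 mm, each 64 x 8 mm and 25 mm deep, hold the plates; slot floors lie 10 mm above the bench. A plate lifts straight up.
- rack: Fixed grey base 150 (its x) x 120 mm (its y), origin centre of underside. Rubber pad, top 12 mm up; yellow line along x at y=-15 mm. Steel rest bar, 10 mm diameter, along x at y=+20 mm, axis 87 mm up, on posts at x=+-67 mm. A plate with its foot on the line leans towards +y, 20 degrees off upright; the bar meets it 82 mm up from its foot. No stop; the rubber keeps the foot from sliding.
Not all that is in view belongs to the job. What is shaped like the copper_plate but red is not meant.

How it is judged:
At the end, for the whole second after the job is handed in: The copper-coated plate rests on the rack at rest, strip uppermost, leaning 10 to 30 degrees off upright, its lower edge within 15 mm of the yellow line, its middle within 20 mm of midway between the posts, its width within 12 degrees of parallel to the bar (y of copper_plate in the frame of rack between -0.03 and 0 m and x of copper_plate in the frame of rack between -0.02 and 0.02 m and height (world z) of copper_plate below 0.018 m and angle between copper_plate's own z axis and vertical between 0.175 and 0.524 rad and angle between the x axis of copper_plate and the x axis of rack, either way round below 0.21 rad and contact force between copper_plate and rack above 0.3 N and linear speed of copper_plate below 0.02 m/s and angular speed of copper_plate below 0.2 rad/s); the robot touches nothing.
It fails at once if the silver-coated plate is taken out of its slot or moved by more than 15 mm (distance of silver_plate from where it was at the start of the episode above 0.015 m).
It fails at once if the copper-coated plate is dropped: it moves faster than 0.45 m/s while the fingers do not touch it (linear speed of copper_plate above 0.45 m/s and contact force between copper_plate and the fingers below 0.01 N).
It also fails if it takes over 35 s, if anything falls off the work surface, if the arm or the gripper's body presses on something with over 40 N, if the wrist force passes 120 N, or if a joint passes its speed limit or range.

## Working session

There is one attempt and no reset: what is moved stays moved. The work goes in short steps, Python scripts to look and compute and a tool call to move; the robot and the scene stay as the last step left them, time stands still between calls to the robot, and variables do not carry over. Pictures are saved under pics/ and viewed, about 8 in all and at most 12, crops included, and the job is handed in when it is done.

Besides the shell and the picture viewer there is one more tool, called after "Emit:" as name(argument=value, ...) on one line, values as JSON. play_rows: Moves the arm, as the interface text tells. Its arguments: {"type":"object","properties":{"moves":{"type":"array"},"force":{"type":"number"}},"required":["moves"]}

```bash
mkdir -p pics; cat > h.py <<'E'
import numpy as np, cv2
from workcell import get_state, imaging, env, spotter
def snap(c,name):
    im=imaging.read_camera(c); cv2.imwrite(f'pics/{name}.png',im[:,:,::-1]); return im
def proj(c,P,info=None):
    i=info or imaging.camera_info(c); P=np.atleast_2d(P).astype(float)
    T=np.array(i['world_to_cam']); q=P@T[:3,:3].T+T[:3,3]
    return np.c_[i['fx']*q[:,0]/q[:,2]+i['cx'],i['fy']*q[:,1]/q[:,2]+i['cy']]
def back(c,uv,z):
    i=imaging.camera_info(c); T=np.array(i['world_to_cam']); uv=np.atleast_2d(uv).astype(float)
    d=np.c_[(uv[:,0]-i['cx'])/i['fx'],(uv[:,1]-i['cy'])/i['fy'],np.ones(len(uv))]@T[:3,:3]
    o=-T[:3,:3].T@T[:3,3]; return o+d*((z-o[2])/d[:,2])[:,None]
E
python3 - <<'E'
from h import *
a=snap('scene','s0');b=snap('top','t0')
for c in('scene','top'):
  for q in('copper_plate','silver_plate','stand','rack'):
    print(c,q,[(round(d['conf'],2),np.round(d['extent']).tolist()) for d in spotter.spot_in(c,q)])
  T=np.array(imaging.camera_info(c)['world_to_cam']);print(np.round(-T[:3,:3].T@T[:3,3],3))
print(get_state())
E
```

```text
scene copper_plate [(0.74, [430.0, 222.0, 454.0, 295.0]), (0.71, [300.0, 248.0, 333.0, 311.0])]
scene silver_plate [(0.62, [353.0, 237.0, 388.0, 296.0])]
scene stand [(0.79, [281.0, 274.0, 405.0, 338.0])]
scene rack [(0.92, [192.0, 186.0, 276.0, 259.0])]
[-0.115 -0.678  0.713]
top copper_plate [(0.94, [401.0, 291.0, 419.0, 329.0]), (0.56, [430.0, 171.0, 473.0, 201.0])]
top silver_plate [(0.79, [416.0, 230.0, 437.0, 270.0])]
top stand [(0.55, [382.0, 231.0, 439.0, 346.0])]
top rack [(0.64, [196.0, 235.0, 267.0, 324.0])]
[0.388 0.093 1.055]
{'clock': 0.5, 'joint_pos': array([1.02737916e+00, 3.13228382e-01, 4.60455939e-02, 1.30359851e+00,
       5.62398980e-07, 1.43118874e+00]), 'qvel': array([-0.00233491, -0.00091593, -0.00017462,  0.0004535 ,  0.00058788,
        0.00043974]), 'tau': array([-1.56531441e-03, -4.79992962e+01,  2.98538983e+01,  1.87373276e-03,
       -1.64576445e-04,  3.62615282e-06]), 'tcp_pos': array([0.22595189, 0.52876048, 0.23128473]), 'orientation': array([2.25167764e-06, 2.00535792e-01, 9.79686376e-01, 7.17453344e-06]), 'wrist_force': array([-0.39524817,  0.59533507,  0.03203727]), 'ft_torque': array([-0.01680115, -0.00627733,  0.00515669]), 'finger_gap': 0.08553111116138323}
```

View pics/s0.png

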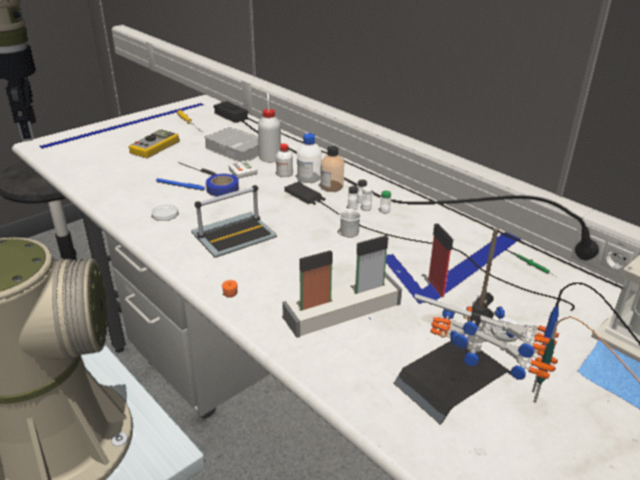

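View pics/t0.png

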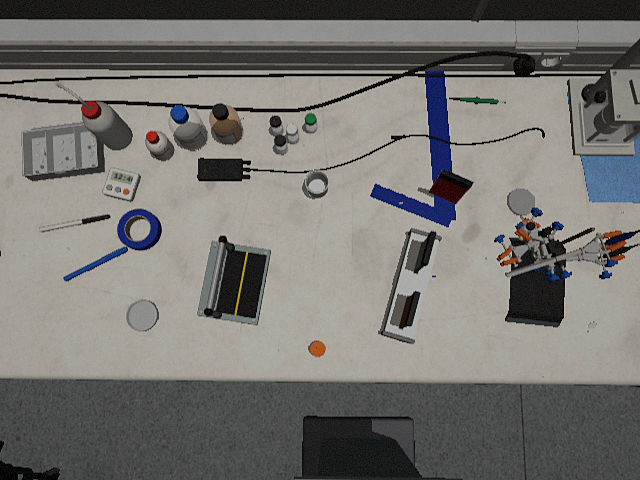

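The scene shows the copper plate at (316,280) in the near slot and the silver one at (371,265). The look-alikes are the red plate at (441,258), top view (450,187), and the silver plate. I choose (316,280), top view (407,309), and check it in a close crop.

```bash
python3 - <<'E'
import cv2,numpy as np
t=cv2.imread('pics/t0.png');s=cv2.imread('pics/s0.png')
f=lambda im,x,y,w,h,k:cv2.resize(im[y:y+h,x:x+w],None,fx=k,fy=k,interpolation=cv2.INTER_CUBIC)
a=f(t,190,230,84,100,4);b=f(t,374,222,72,125,4);c=f(s,280,230,126,112,3)
o=np.zeros((600,800,3),np.uint8)
o[:400,:336]=a; o[:500,340:628]=b[:500]
cc=f(s,290,240,56,80,3);o[:240,632:800]=cc
cv2.imwrite('pics/c1.png',o)
E
```

```text
(no output)
```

View pics/c1.png

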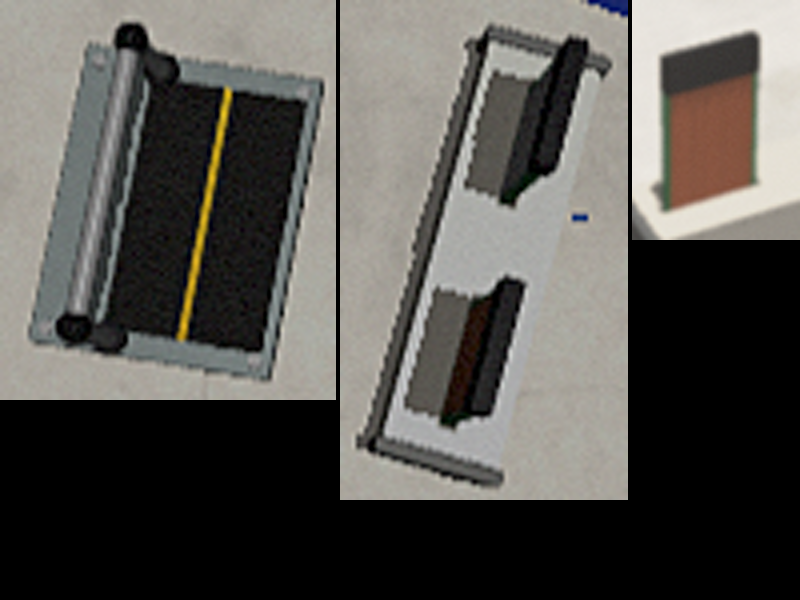

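```bash
cat > fit.py <<'E'
from h import *
from scipy.optimize import least_squares
from scipy.spatial.transform import Rotation as R
def w(p,P): 
    c,s=np.cos(p[2]),np.sin(p[2]); P=np.array(P,float)
    return np.c_[p[0]+c*P[:,0]-s*P[:,1],p[1]+s*P[:,0]+c*P[:,1],P[:,2]]
def fit(P,uv,p0):
    i=imaging.camera_info('top')
    r=least_squares(lambda p:(proj('top',w(p,P),i)-uv).ravel(),p0,x_scale=[.01,.01,.1]); return r.x,np.round(r.fun.reshape(-1,2),1).tolist()
a=lambda L:np.array(L)/4+[190,230]
b=lambda L:(np.array(L)-[340,0])/4+[374,222]
if __name__=='__main__':
    # rack: +y to image left(world +y) -> yaw small
    P=[[.075,.06,.006],[.075,-.06,.006],[-.075,-.06,.006],[-.075,.06,.006],[.067,.02,.09],[-.067,.02,.09]]
    uv=a([[90,45],[321,82],[267,378],[32,340],[131,38],[73,326]])
    print('rack',*fit(P,uv,[.4,.3,0]))
    print('line',back('top',a([[228,90],[182,338]]),.012))
    P=[[.1055,.031,.038],[.1055,-.031,.038],[-.1055,-.031,.038],[-.1055,.031,.038]]
    print('stand',*fit(P,b([[487,30],[608,64],[502,475],[380,440]]),[.4,0,0]))
    P=[[.03,.005,.14],[.03,-.005,.14],[-.03,-.005,.14],[-.03,.005,.14]]
    print('strip',*fit(P,b([[508,279],[524,284],[491,416],[470,411]]),[.35,-.05,0]))
    q=get_state()['orientation'];print(R.from_quat(np.r_[q[1:],q[0]]).as_matrix().round(3))
E
python3 fit.py
```

```text
rack [ 0.51333139  0.28266935 -0.15066165] [[-0.4, -0.4], [0.8, -0.4], [0.7, 0.5], [-0.9, 0.2], [-0.1, -0.1], [0.0, 0.0]]
line [[0.57223961 0.25893251 0.012     ]
 [0.44983045 0.27704587 0.012     ]]
stand [ 0.5087941  -0.06380694 -0.27134741] [[0.1, -1.8], [0.9, -1.7], [0.3, 1.8], [-1.3, 1.3]]
strip [ 0.45445233 -0.04860667 -0.28156644] [[-0.7, -0.7], [1.0, -0.3], [0.1, 0.7], [-0.4, 0.2]]
[[-0.92   0.393  0.   ]
 [ 0.393  0.92   0.   ]
 [-0.     0.    -1.   ]]
```

Emit:
play_rows(moves=[{"claw":8.5,"delta_pos":[-2,-2,0],"twist":-1},{"claw":8.5,"delta_pos":[-6,-6,0],"twist":-2},{"claw":8.5,"delta_pos":[-10,-10,0],"twist":-3},{"claw":8.5,"delta_pos":[-14,-14,0],"twist":-4},{"claw":8.5,"delta_pos":[-18,-18,0],"twist":-5},{"claw":8.5,"delta_pos":[-22,-22,0],"twist":-6},{"claw":8.5,"delta_pos":[-26,-26,0],"twist":-7},{"claw":8.5,"delta_pos":[-30,-30,0],"twist":-7.3},{"claw":8.5,"delta_pos":[-34,-34.3,0],"twist":-7.3},{"claw":8.5,"delta_pos":[-38,-38.4,0],"twist":-7.3},{"claw":8.5,"delta_pos":[-41.8,-42.2,0],"twist":-7.3},{"claw":8.5,"delta_pos":[-43.7,-44.2,0],"twist":-7.3}], force=40)

```text
clock: 2.0
tcp_pos: [0.455, -0.052, 0.2314]
orientation: [0.0, 0.139, 0.99, -0.0]
wrist_force: [0.1, 0.8, -0.4]
finger_gap: 0.0847
```

```bash
python3 - <<'E'
from h import *
i=imaging.camera_info('wrist');print(get_state()['tcp_pos'],get_state()['clock'],get_state()['orientation'])
snap('wrist','w1')
T=np.array(i['world_to_cam'])
def fe(P):
    q=P@T[:3,:3].T+T[:3,3]; r=np.hypot(q[:,0],q[:,1]);th=np.arctan2(r,q[:,2]);
    return np.c_[i['fx']*th*q[:,0]/r+i['cx'],i['fy']*th*q[:,1]/r+i['cy']]
from fit import w
P=w([.4545,-.0486,-.276],[[.03,.005,.14],[.03,-.005,.14],[-.03,-.005,.14],[-.03,.005,.14]])
print(fe(P).round(1))
E
```

```text
[ 0.45500895 -0.05201469  0.23139455] 2.0 [ 4.65267729e-04  1.39159667e-01  9.90269839e-01 -1.27542121e-04]
[[332.4 286.9]
 [317.6 286.9]
 [317.1 198.6]
 [332.9 198.6]]
```

View pics/w1.png

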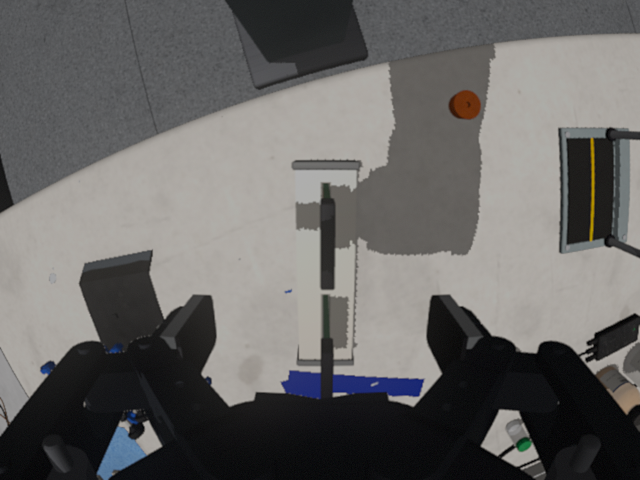

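The wrist view shows the black strip at columns 321–335, rows 199–289, within 3 px of the prediction and aligned with the jaws, with silver farther off at (326,340). I descend and grip.

Emit:
play_rows(moves=[{"claw":8.5,"delta_pos":[0,0.1,3],"twist":0},{"claw":8.5,"delta_pos":[0,0.1,7],"twist":0},{"claw":8.5,"delta_pos":[0,0.1,10.5],"twist":0},{"claw":8.5,"delta_pos":[0,0.1,12.2],"twist":0},{"claw":5,"delta_pos":[0,0.1,12.2],"twist":0},{"claw":2.5,"delta_pos":[0,0.1,12.2],"twist":0},{"claw":0.5,"delta_pos":[0,0.1,12.2],"twist":0},{"claw":0.5,"delta_pos":[0,0.1,12.2],"twist":0},{"claw":0.5,"delta_pos":[0,0.1,12.2],"twist":0},{"claw":0.5,"delta_pos":[0,0.1,12.2],"twist":0},{"claw":0.5,"delta_pos":[0,0.1,12.2],"twist":0}], force=40)

```text
clock: 3.42
tcp_pos: [0.4551, -0.0486, 0.1101]
orientation: [0.001, 0.138, 0.99, -0.0]
wrist_force: [-0.5, 0.2, 5.1]
finger_gap: 0.0096
```

Emit:
play_rows(moves=[{"claw":0.5,"delta_pos":[0,0,-1],"twist":0},{"claw":0.5,"delta_pos":[0,0,-3],"twist":0},{"claw":0.5,"delta_pos":[0,0,-6],"twist":0},{"claw":0.5,"delta_pos":[0,0,-9],"twist":0},{"claw":0.5,"delta_pos":[0,0,-11],"twist":0},{"claw":0.5,"delta_pos":[0,0,-11],"twist":0}])

```text
clock: 4.18
tcp_pos: [0.4552, -0.0487, 0.2207]
orientation: [0.001, 0.138, 0.99, -0.0]
wrist_force: [0.5, -0.3, -2.9]
finger_gap: 0.0094
```

Emit:
play_rows(moves=[{"claw":0.5,"delta_pos":[0,1,0],"twist":0},{"claw":0.5,"delta_pos":[0.3,3.5,0],"twist":-1},{"claw":0.5,"delta_pos":[0.6,7,0],"twist":-2},{"claw":0.5,"delta_pos":[1,11,0],"twist":-3},{"claw":0.5,"delta_pos":[1.5,15,0],"twist":-4},{"claw":0.5,"delta_pos":[2,19,0],"twist":-5},{"claw":0.5,"delta_pos":[2.4,23,0],"twist":-6},{"claw":0.5,"delta_pos":[2.8,27,0],"twist":-7},{"claw":0.5,"delta_pos":[3.1,30,0],"twist":-7.2},{"claw":0.5,"delta_pos":[3.2,31.5,0],"twist":-7.2},{"claw":0.5,"delta_pos":[3.25,32,0],"twist":-7.2},{"claw":0.5,"delta_pos":[3.25,32,0],"twist":-7.2}])

```text
clock: 5.68
tcp_pos: [0.5102, 0.2678, 0.2189]
orientation: [-0.0, 0.075, 0.997, -0.0]
wrist_force: [0.1, -0.3, -0.3]
finger_gap: 0.0097
```

```bash
python3 - <<'E'
from h import *
s=get_state();print(s['tcp_pos'],s['orientation'],s['finger_gap'])
a=snap('scene','s2');b=snap('wrist','w2')
cv2.imwrite('pics/c2.png',np.hstack([cv2.resize(a[140:300,150:310],(400,400)),cv2.resize(b,(533,400))[:,66:466]])[:,:,::-1])
E
```

```text
[0.51020656 0.26784239 0.21886867] [-4.02767423e-04  7.54481678e-02  9.97149594e-01 -3.13665231e-04] 0.009709795959565575
```

View pics/c2.png

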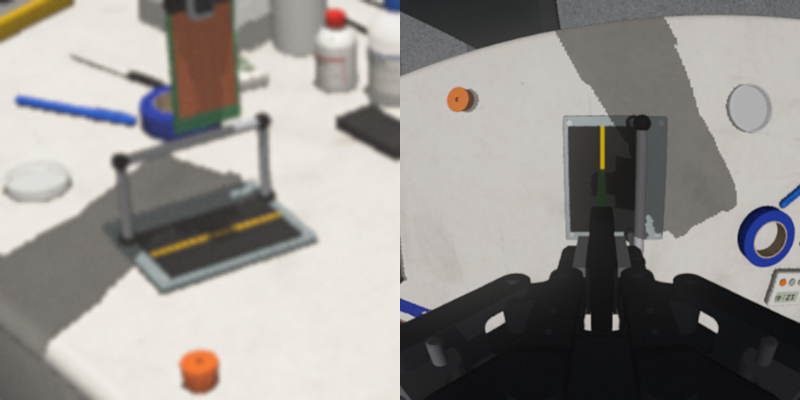

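The plate hangs upright over the yellow line, parallel to it, with the bar to its right. I lower it.

Emit:
play_rows(moves=[{"claw":0.5,"delta_pos":[0,0,2],"twist":0},{"claw":0.5,"delta_pos":[0,0,5],"twist":0},{"claw":0.5,"delta_pos":[0,0,8],"twist":0},{"claw":0.5,"delta_pos":[0,0,9.6],"twist":0},{"claw":0.5,"delta_pos":[0,0,10.2],"twist":0},{"claw":0.5,"delta_pos":[0,0,10.4],"twist":0},{"claw":0.5,"delta_pos":[0,0,10.4],"twist":0}])

```text
clock: 6.65
tcp_pos: [0.5112, 0.2685, 0.1162]
orientation: [0.001, 0.075, 0.997, 0.0]
wrist_force: [-0.0, 1.0, -1.6]
finger_gap: 0.0094
```

Emit:
play_rows(moves=[{"claw":0.5,"delta_pos":[0,0,0.1],"twist":0},{"claw":0.5,"delta_pos":[0,0,0.2],"twist":0},{"claw":0.5,"delta_pos":[0,0,0.2],"twist":0}])

```text
clock: 7.02
tcp_pos: [0.5105, 0.2684, 0.1134]
orientation: [0.0, 0.075, 0.997, 0.0]
wrist_force: [0.1, -0.7, -1.2]
finger_gap: 0.009
```

Emit:
play_rows(moves=[{"claw":0.5,"delta_pos":[0,0,0.1],"twist":0},{"claw":0.5,"delta_pos":[0,0,0.1],"twist":0}])

```text
clock: 7.28
tcp_pos: [0.5104, 0.2683, 0.1122]
orientation: [-0.0, 0.075, 0.997, 0.0]
wrist_force: [0.4, -0.2, -0.8]
finger_gap: 0.0091
```

Emit:
play_rows(moves=[{"claw":0.5,"delta_pos":[0,0,0.1],"twist":0},{"claw":0.5,"delta_pos":[0,0,0.1],"twist":0}])

```text
clock: 7.52
tcp_pos: [0.5106, 0.2684, 0.1122]
orientation: [0.0, 0.075, 0.997, 0.0]
wrist_force: [-0.9, -0.3, 4.6]
finger_gap: 0.0092
```

Contact: 4.6 N upward. I open the fingers slightly and follow the plate over.

Emit:
play_rows(moves=[{"claw":1.4,"delta_pos":[0,0,-0.1],"twist":0},{"claw":1.8,"delta_pos":[0,0,-0.1],"twist":0},{"claw":2.2,"delta_pos":[0,0,-0.1],"twist":0},{"claw":2.6,"delta_pos":[0,0,-0.1],"twist":0},{"claw":2.6,"delta_pos":[0,0.2,-0.1],"twist":0},{"claw":2.6,"delta_pos":[0,0.5,-0.1],"twist":0},{"claw":2.6,"delta_pos":[0,0.8,-0.1],"twist":0},{"claw":2.6,"delta_pos":[0,1.1,-0.1],"twist":0},{"claw":2.6,"delta_pos":[0,1.4,-0.1],"twist":0},{"claw":2.6,"delta_pos":[0,1.4,-0.1],"twist":0}])

```text
clock: 8.78
tcp_pos: [0.5126, 0.2825, 0.1123]
orientation: [0.0, 0.075, 0.997, 0.0]
wrist_force: [0.1, -0.2, 0.0]
finger_gap: 0.0259
```

```bash
python3 - <<'E'
from h import *
a=snap('scene','s3');b=snap('wrist','w3')
cv2.imwrite('pics/c3.png',np.hstack([cv2.resize(a[140:300,150:310],(400,400)),cv2.resize(b[140:440,170:470],(400,400))])[:,:,::-1])
E
```

```text
(no output)
```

View pics/c3.png

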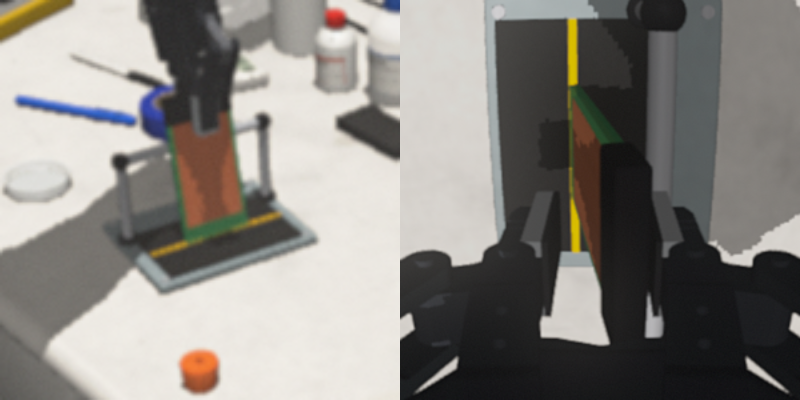

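The plate's foot is on the line and it leans on the bar-side finger. I follow it to the bar.

Emit:
play_rows(moves=[{"claw":2.6,"delta_pos":[0,0.2,0],"twist":0},{"claw":2.6,"delta_pos":[0,0.5,0],"twist":0},{"claw":2.6,"delta_pos":[0,0.8,0],"twist":0},{"claw":2.6,"delta_pos":[0,1.1,0],"twist":0},{"claw":2.6,"delta_pos":[0,1.4,0],"twist":0},{"claw":2.6,"delta_pos":[0,1.7,0],"twist":0},{"claw":2.6,"delta_pos":[0,2.0,0],"twist":0},{"claw":2.6,"delta_pos":[0,2.3,0],"twist":0},{"claw":2.6,"delta_pos":[0,2.6,0],"twist":0},{"claw":2.6,"delta_pos":[0,2.6,0],"twist":0}])

```text
clock: 10.12
tcp_pos: [0.5165, 0.3081, 0.1123]
orientation: [0.0, 0.075, 0.997, 0.0]
wrist_force: [0.3, 0.1, 0.7]
finger_gap: 0.0262
```

```bash
python3 - <<'E'
from h import *
a=snap('scene','s4');b=snap('wrist','w4')
cv2.imwrite('pics/c4.png',np.hstack([cv2.resize(a[140:300,150:310],(400,400)),cv2.resize(b[140:440,170:470],(400,400))])[:,:,::-1])
E
```

```text
(no output)
```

View pics/c4.png

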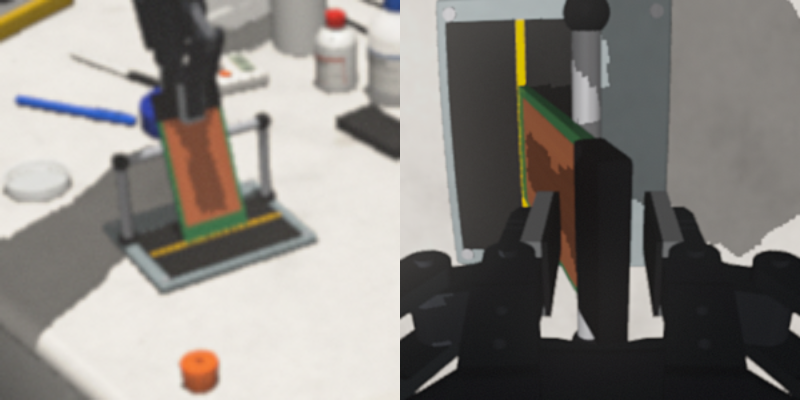

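The plate rests on the bar and is clear of the right finger. I open the jaws and retreat upwards.

Emit:
play_rows(moves=[{"claw":3.2,"delta_pos":[0,0,0],"twist":0},{"claw":4,"delta_pos":[0,0,0],"twist":0},{"claw":4.6,"delta_pos":[0,0,0],"twist":0},{"claw":4.6,"delta_pos":[0,0,0],"twist":0},{"claw":4.6,"delta_pos":[0,0,-1],"twist":0},{"claw":4.6,"delta_pos":[0,0,-3],"twist":0},{"claw":4.6,"delta_pos":[0,0,-6],"twist":0},{"claw":4.6,"delta_pos":[0,0,-10],"twist":0},{"claw":4.6,"delta_pos":[0,0,-14],"twist":0},{"claw":4.6,"delta_pos":[0,0,-14],"twist":0}])

```text
clock: 11.48
tcp_pos: [0.5184, 0.3087, 0.2572]
orientation: [0.004, 0.075, 0.997, 0.002]
wrist_force: [0.6, -0.5, 0.0]
finger_gap: 0.0458
```

```bash
python3 - <<'E'
from h import *
from fit import w
a=snap('scene','s5');b=snap('wrist','w5')
# predicted plate outline in scene, 20 deg lean, rack pose fitted
s,c=np.sin(.349),np.cos(.349)
P=w([.5133,.2827,-.1507],[[x,-.015+h*s,.012+h*c] for x,h in((-.03,0),(.03,0),(.03,.13),(-.03,.13))])
u=proj('scene',P);print(u.round(1))
v=cv2.resize(a[140:300,150:310],(400,400))[:,:,::-1].copy()
for p in u: cv2.circle(v,tuple(((p-[150,140])*2.5).astype(int).tolist()),3,(255,0,255),1)
cv2.imwrite('pics/c5.png',np.hstack([v,cv2.resize(b[100:400,170:470],(400,400))[:,:,::-1]]))
E
```

```text
[[223.1 237.4]
 [248.1 229.4]
 [235.1 171.2]
 [209.2 178.1]]
```

View pics/c5.png

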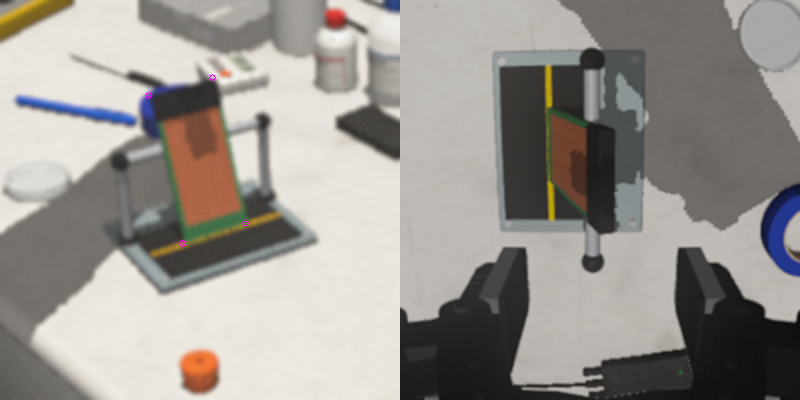

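The plate leans on the bar, foot on the line and midway between the posts, and its corners fall close to the predicted marks. I check the silver plate and hand in.

```bash
python3 - <<'E'
from h import *
imaging.read_camera('scene')
for q in('silver_plate','copper_plate'): print(q,[(round(d['conf'],2),np.round(d['extent']).tolist()) for d in spotter.spot_in('scene',q)])
print(env.hand_in())
E
```

```text
silver_plate []
copper_plate [(0.73, [211.0, 168.0, 248.0, 234.0]), (0.6, [426.0, 224.0, 456.0, 298.0])]
the job is handed in; nothing more can be done
None
```

```bash
python3 -c "
import cv2
a,b=[cv2.imread(f'pics/{n}.png')[232:300,350:392].astype(int) for n in('s0','s5')]
d=abs(a-b).max(2);print(d.mean(),(d>40).mean())"
```

```text
3.2272408963585435 0.0
```

I moved the copper plate from the stand to the drying rack and let go of it. It stays leaning on the steel rest bar, strip up, and the job is handed in at about 12 s of the 35 s.

I lifted the plate by its strip and lowered it until the wrist force showed contact (about 5 N). Then I opened the jaws slightly and let the plate tip onto the bar-side finger. I followed it until it rested on the bar, then opened wider and retreated upwards.

- **Position:** in the final scene and wrist pictures the foot is on the yellow line. The plate is about midway between the posts, parallel to the bar, and its corners are close to where a 20° lean predicts. I did not measure the final pose in numbers.
- **Gripper:** it is well clear of everything, at 0.257 m.
- **Silver plate:** the spotter missed it in the last picture, so that check failed. A pixel comparison of its area between the first and last saved scene pictures, done after the hand-in, shows no change, so it has not moved.

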